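# Stand the knocked-over parts bin up and push it back to its stop

## Task

The small red bin has been knocked over and lies on its end, its open mouth towards the robot. Without gripping or lifting it, push its upper edge over, away from the robot, until it drops back onto its base and stands still; then push it along the table with the fingers until its far end stands flush against the grey upright stop plate. Do not disturb the pliers, scraper, tape roll, bearing and brass elbow lying around.

Things in the scene. Friction and masses are not known exactly. Their poses are not given: they have to be found in the camera images.
- red_bin: Small open red plastic bin, 131 (own x) x 171 (own y) x 85 (own z) mm over its rim, about 0.16 kg; walls flare out 6 degrees to the rim. Origin: middle of its underside; own z points out of the mouth. At the start it lies on an end wall, 170 mm tall: z points nearly level at the robot, y up, base away from the robot. Upright: z up, y away from the robot, origin at table height. Friction 0.5 to 0.7.
- red_bin_top_edge (a point): Middle of the rim's outer edge at the bin's own +y end (86 mm along y, 85 mm along z from the origin). At the start: the upper near edge, 170 mm above the table, to be pushed; pushed forward about 55 mm, plus any sliding, the bin passes its balance point and falls onto its base by itself. Upright: the middle of the far rim, 85 mm high, which is to meet the stop plate.
- red_bin_low_edge (a point): Middle of the rim's outer edge at the bin's own -y end. At the start it lies on the table, nearest to the robot; it swings no higher than about 90 mm while the bin tips. Upright: the middle of the near rim, 85 mm high, where the bin can be pushed from outside.
- red_bin_centre (a point): Middle of the bin, half-way up its height of 85 mm.
- stop_plate: Grey painted steel angle fixed to the table: an upright plate 300 mm long (own y) and 95 mm tall, 5 mm thick, with a low foot and ribs behind it. Origin: on its front face (the face towards the robot), middle of its length, at table height. Own x points level into the plate, away from the robot, square to the face.
- elbow: bystander, loose: brass pipe elbow, 71x78x37 mm; origin under its middle at table height. Must not be disturbed.
- tape_roll: bystander, loose: roll of black tape lying flat, 55x53x19 mm; origin under its middle at table height. Must not be disturbed.
- bearing: bystander, loose: steel ball bearing lying flat, 47x47x14 mm; origin under its middle at table height. Must not be disturbed.
- pliers: bystander, loose: pliers with red handles, 61x171x13 mm; origin under its middle at table height. Must not be disturbed.
- scraper: bystander, loose: scraper with wooden handle, 60x180x13 mm; origin under its middle at table height. Must not be disturbed.
There are look-alikes about, which are no part of the job. Of the things shaped like the red_bin, the red one is meant.

How it is judged:
By the outcome, as a careful person would: the job done as asked, in the order asked, and still so for the second after the job is handed in, with the robot touching nothing.
It also fails if it takes over 45 s, if anything falls off the work surface, if the arm or the gripper's body presses on something with over 40 N, if the wrist force passes 120 N, or if a joint passes its speed limit or range.

## Robot

A 6-joint arm with a two-finger parallel gripper is mounted at the origin on a cart in front of the work surface, level with it; the furniture and walls round the work are solid. World frame = base frame: x ahead of the robot, y to its left, z up, the work surface at z = 0. Lengths are in m, angles in rad, forces in N, time in s.
With the tool pointing down it reaches from about 0.375 to 0.9 m from the base axis. Payload 3.1 kg.
Tool frame: the origin (TCP) lies where the fingers leave the gripper's body, on its centre line; the fingertips stand 73 mm ahead of it and the grasp point (between the pads) lies 54 mm ahead of it; z points along the fingers, y is the line along which they close (so a half turn about z gives the same grasp; the last joint's range is limited). The gripper opens to 85 mm and grips with 20 to 120 N. Pads are 22 mm wide; open, the fingers measure 114 mm over their backs; the gripper's body (76 mm by 85 mm) begins 54 mm behind the grasp point. The pads swing forward as they close: fully open they stand 13 mm farther back than shut.
Start: joints at [-1.444, 0.527, 1.433, -0, 1.181, -0.178], TCP at [0.188, -0.596, 0.304] pointing down, gripper open.
Joint ranges: [-3.08, 3.08], [-0.75, 2.2], [0.22, 2.44], [-1.43, 4.57], [0, 2.65], [-2.85, 2.85]. Speed limits (rad/s): [2.79, 2.79, 3.14, 3.14, 3.14, 3.14].

## Interface

Orientations are given as a unit quaternion [x, y, z, w].
In Python, from station import manip gives the robot as it stands.
- The arm moves only by the shell command python3 -m crank 'ROWS' [FORCE]. ROWS is JSON, a list of rows, each an object with "dp": the shift along the tool's x, y, z normalised to -1 to 1, where 1 is 50 cm, a list of three; "delta_rot": the turn, a rotation vector about the tool's x, y, z normalised to -1 to 1, where 1 is 2 pi rad, a list of three; "fingers": the opening, from -1 (shut) to 1 (fully open). A call has 1 to 12 rows; each row shifts and turns the commanded pose from where the row before left it, along the tool's axes as they then stand; what a row does not reach is not made up. A row lasts 1/12 s, in which the tool goes at most 41.7 mm and 7.16 degrees, less where a joint would pass 70% of its speed; a pose out of reach is approached as far as the arm can. A call with a number of a shift or a turn outside -1 to 1 is refused whole. A call with a gripper value outside its range is refused whole. The fingers move at their own pace and stop on an object; FORCE is the grip in N (left out, the last holds). Time passes only in rows, so rows that do not move let the fingers close. It gives the time, the measured TCP pose, the force, the opening and the grip force at its end, in the units of the state.
- manip.sense(): the state, without advancing time (a new reading comes with each control period).
- manip.snapshot(name): name is "side" or "top"; returns (picture, depth): 384x512x3 uint8, red, green, blue; 384x512 float32, m along the optical axis (not along the pixel's ray), 0 where there is no reading.
- manip.camera_model(name): a dict with "fx", "fy", "cx", "cy" (pixels), "k1" (the pictures are not rectified: a ray, as slopes to the right and down, at radius r is drawn at 1 + k1 r^2 times it, then the intrinsics apply), "origin" and "attitude" of the camera in the world. Camera axes: x right, y up, looking along -z (the intrinsics and any distortion apply to the point x, -y, -z); pixel columns grow to the right and rows downward; lengths in m; the calibration is good to about 2 mm. A picture is of the moment at which its call begins. camera_model takes no time and is no camera call.
- manip.sign_off(): hands the job in; it is judged then, once.
The state is a dict: "t": time; "q": joint angles; "qd": joint speeds; "tau": joint torques, N m; "tcp_pos": TCP position; "tool_rot": TCP orientation; "force": force on the tool from outside, world axes, zero at the start; "ft_torque": the same for the moment, N m; "finger_gap": opening from 0.0 (shut) to 1.0 (fully open); "gripper_force": force on a finger pad.
Only numpy, scipy, OpenCV 4.12 (cv2) and the standard library are available. Lean on these libraries where they do the work, as an engineer would, in place of code of your own. Each camera call takes 0.05 s, during which the arm holds its last target. There are 200 camera calls.

## Working session

There is one attempt and no reset: what is moved stays moved. The work goes in short steps, Python scripts to look and compute and a shell command to move; the robot and the scene stay as the last step left them, time stands still between calls to the robot, and variables do not carry over. Pictures are saved under pics/ and viewed, at most 10 in all, crops included, and the job is handed in when it is done.

```bash
mkdir -p pics; ls; cat > h.py <<'E'
import numpy as np, cv2
from scipy.spatial.transform import Rotation as R
from station import manip
def cam(n):
    m=manip.camera_model(n); a=np.array(m["attitude"])
    Rm=R.from_quat(a).as_matrix() if a.size==4 else a.reshape(3,3)
    return m,Rm,np.array(m["origin"])
def slopes(m,u,v):
    K=np.array([[m["fx"],0,m["cx"]],[0,m["fy"],m["cy"]],[0,0,1.]])
    p=np.stack([np.ravel(u),np.ravel(v)],-1).astype(float)[:,None]
    return cv2.undistortPoints(p,K,np.array([m["k1"],0,0,0,0.]))[:,0]
def ray(n,u,v):
    m,Rm,o=cam(n); s=slopes(m,u,v)
    return o,np.c_[s[:,0],-s[:,1],-np.ones(len(s))]@Rm.T
def onplane(n,u,v,z):
    o,d=ray(n,u,v); return o+d*((z-o[2])/d[:,2])[:,None]
def cloud(n,dep):
    v,u=np.mgrid[:dep.shape[0],:dep.shape[1]]
    o,d=ray(n,u,v); return (o+d*dep.ravel()[:,None]).reshape(*dep.shape,3)
E
python3 - <<'E'
from h import *
for n in("top","side"):
    p,d=manip.snapshot(n); np.savez(n+"0.npz",p=p,d=d)
    cv2.imwrite(f"pics/{n}0.png",p[...,::-1]); print(manip.camera_model(n))
s=manip.sense(); print(s)
E
```

```text
pics
{'fx': 394.592978425569, 'fy': 394.592978425569, 'cx': 258.04384102962194, 'cy': 200.3716996828452, 'k1': -0.03323816243146377, 'origin': array([0.37270997, 0.06278428, 1.23173857]), 'attitude': array([ 0.05739724, -0.05289408, -0.69939295,  0.71046272])}
{'fx': 479.84143735693493, 'fy': 479.84143735693493, 'cx': 255.21492739634718, 'cy': 192.58533051968453, 'k1': -0.03233846062317078, 'origin': array([-0.27256369,  1.29550062,  1.08826108]), 'attitude': array([-0.1416628 ,  0.45887148,  0.84029656, -0.25153589])}
{'t': 0.1, 'q': array([-1.44446413e+00,  5.28376579e-01,  1.43379632e+00,  9.28270351e-06,
        1.18138732e+00, -1.78512966e-01]), 'qd': array([ 0.00016798, -0.00271046, -0.00401223, -0.00066884, -0.0007172 ,
        0.00061428]), 'tau': array([ 1.03823547e-04, -4.43304205e+01, -1.78585911e+01, -3.36399553e-04,
        3.86817061e-03,  4.05991912e-06]), 'tcp_pos': array([ 0.18754785, -0.59566213,  0.30302221]), 'tool_rot': array([ 9.88405940e-01,  1.51831253e-01,  2.99550781e-05, -9.83337770e-04]), 'force': array([-1.47642786,  0.47957973,  0.03831534]), 'ft_torque': array([0.04695709, 0.05809332, 0.0004296 ]), 'gripper_force': 0.0, 'finger_gap': 0.9970620607902666}
```

View pics/top0.png

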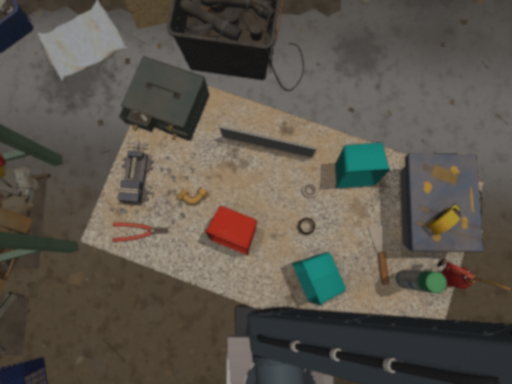

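View pics/side0.png

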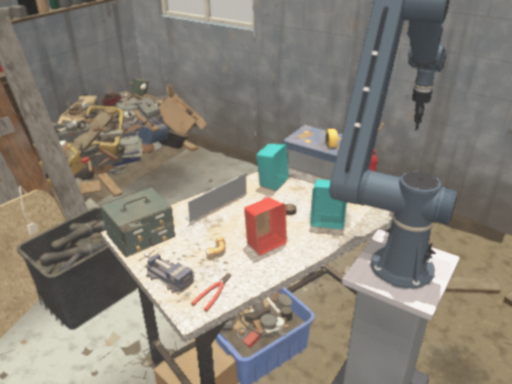

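Top view: the red bin lies at (232,229) and the grey stop plate at (267,142). Bystanders are the elbow (193,196), pliers (140,232), tape (306,226), bearing (308,190) and scraper (382,260). Look-alikes are the teal bins at (362,165) and (319,277) and a red object at (458,275). I choose the red bin, at (232,229) in the top view and (265,225) in the side view.

```bash
python3 - <<'E'
from h import *
for n in("top","side"):
    f=np.load(n+"0.npz"); p,d=f["p"],f["d"]; C=cloud(n,d)
    hsv=cv2.cvtColor(p,cv2.COLOR_RGB2HSV)
    red=((hsv[...,0]<8)|(hsv[...,0]>172))&(hsv[...,1]>150)&(d>0)
    box=np.zeros_like(red)
    if n=="top": box[195:265,195:265]=1
    else: box[190:260,238:295]=1
    q=C[red&box]; print(n,len(q),q.min(0).round(3),q.max(0).round(3))
    t=q[q[:,2]>.155]; 
    if len(t): 
        r=cv2.minAreaRect((t[:,:2]*1000).astype(np.float32)); print("top face",np.median(t[:,2]),r,cv2.boxPoints(r).round(0).tolist())
    # plate
    b=(slice(120,165),slice(212,325)) if n=="top" else (slice(170,225),slice(183,250))
    P=C[b].reshape(-1,3); P=P[(P[:,2]>.04)&(P[:,2]<.11)&(P[:,0]<1)]
    r=cv2.minAreaRect((P[P[:,2]>.08][:,:2]*1000).astype(np.float32)); print("plate",len(P),P[:,2].max(),r,cv2.boxPoints(r).round(0).tolist())
    if n=="side":
        vx,vy,x0,y0=cv2.fitLine(P[:,:2].astype(np.float32),cv2.DIST_HUBER,0,.01,.01).ravel();print("face line yaw of normal",np.degrees(np.arctan2(-vx,vy)),x0,y0)
    else:
        for k,u,v in(("elbow",193,196),("tape",306,226),("bearing",308,190),("pliersR",168,231),("teal",319,277),("scr",382,260),("vice",133,178)):
            print(k,onplane("top",u,v,.01)[0].round(3),C[v,u].round(3))
    c=p[b[0].start-20:b[0].stop+100, :] 
f=np.load("side0.npz")["p"][160:270,180:300]; g=np.load("top0.npz")["p"][120:270,180:330]
a=cv2.resize(f,None,fx=3.3,fy=3.3,interpolation=2); b=cv2.resize(g,(int(150*363/150),363),interpolation=2)
cv2.imwrite("pics/crop.png",np.hstack([a[:363],b])[...,::-1])
E
```

```text
top 1511 [ 0.401  0.078 -0.001] [0.523 0.214 0.175]
top face 0.16207133458242495 ((469.5382080078125, 139.8269805908203), (123.89448547363281, 81.21060180664062), 69.2650375366211) [[410.0, 96.0], [486.0, 68.0], [529.0, 183.0], [453.0, 212.0]]
plate 675 0.10111161482333508 ((742.5032958984375, 46.45490264892578), (295.0047607421875, 7.585784912109375), 77.3919906616211) [[707.0, -97.0], [714.0, -98.0], [778.0, 190.0], [771.0, 191.0]]
elbow [0.576 0.277 0.01 ] [0.577 0.278 0.002]
tape [ 0.487 -0.078  0.01 ] [ 0.487 -0.079  0.003]
bearing [ 0.6   -0.085  0.01 ] [ 0.602 -0.086  0.002]
pliersR [0.464 0.35  0.01 ] [0.465 0.352 0.001]
teal [ 0.332 -0.117  0.01 ] [ 0.337 -0.095  0.164]
scr [ 0.386 -0.311  0.01 ] [ 0.386 -0.311  0.011]
vice [0.631 0.471 0.01 ] [0.624 0.46  0.043]
side 666 [ 0.402  0.074 -0.004] [0.515 0.211 0.173]
top face 0.16099208054601455 ((464.75823974609375, 154.0887451171875), (100.88946533203125, 70.0023193359375), 66.81565856933594) [[413.0, 121.0], [477.0, 94.0], [517.0, 187.0], [452.0, 214.0]]
plate 767 0.1098140283556448 ((691.27978515625, 111.66139221191406), (224.22445678710938, 373.3197326660156), 36.15598678588867) [[491.0, 196.0], [711.0, -105.0], [892.0, 27.0], [672.0, 329.0]]
face line yaw of normal -11.849584 0.7416681 0.06563714
```

View pics/crop.png

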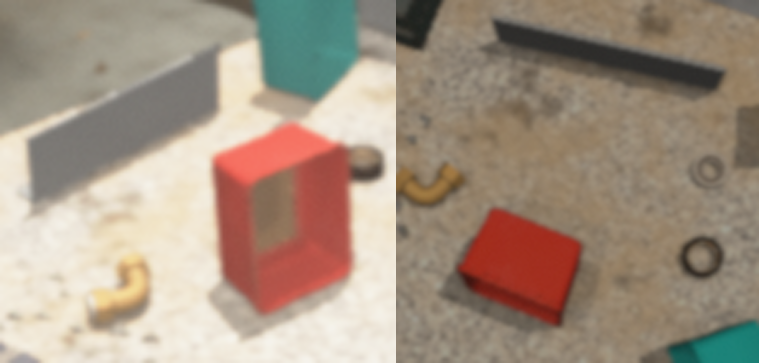

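The crop confirms the red bin stands on its end with its mouth towards the robot, and the plate behind it is clear. The near upper edge is about (0.431, 0.154), yaw −20°. The plate's normal is yaw −12.3°, with its face at about (0.739, 0.047). Next I check the route's clearance and work out the moves.

```bash
cat >> h.py <<'E'
def plan(p,yaw=None,units=True):
    s=manip.sense(); Rm=R.from_quat(s["tool_rot"]).as_matrix()
    d=Rm.T@(np.array(p)-s["tcp_pos"])/.5
    print("dp",d.round(4),"rows>=",np.ceil(np.linalg.norm(d)*12).astype(int))
    if yaw is not None:
        T=np.array([[np.cos(yaw),np.sin(yaw),0],[np.sin(yaw),-np.cos(yaw),0],[0,0,-1]]).T.T
        T=np.c_[[np.cos(yaw),np.sin(yaw),0],[np.sin(yaw),-np.cos(yaw),0],[0,0,-1]]
        print("rot",(R.from_matrix(Rm.T@T).as_rotvec()/(2*np.pi)).round(4))
E
python3 - <<'E'
from h import *
f=np.load("top0.npz"); C=cloud("top",f["d"]).reshape(-1,3); C=C[f["d"].ravel()>0]
for a,b in(((.188,-.596),(.45,-.3)),((.45,-.3),(.42,.17))):
    for t in np.linspace(0,1,9):
        c=np.array(a)*(1-t)+np.array(b)*t
        m=np.hypot(*(C[:,:2]-c).T)<.09; print(c.round(2),C[m,2].max().round(3) if m.any() else None)
plan((.188,-.596,.36)); plan((.45,-.3,.36))
plan((.395,.167,.30),np.radians(159.8))
E
```

```text
[ 0.19 -0.6 ] None
[ 0.22 -0.56] 0.008
[ 0.25 -0.52] 0.248
[ 0.29 -0.48] 0.248
[ 0.32 -0.45] 0.23
[ 0.35 -0.41] 0.23
[ 0.38 -0.37] 0.23
[ 0.42 -0.34] 0.23
[ 0.45 -0.3 ] 0.152
[ 0.45 -0.3 ] 0.152
[ 0.45 -0.24] 0.02
[ 0.44 -0.18] 0.16
[ 0.44 -0.12] 0.168
[ 0.44 -0.06] 0.175
[ 0.43 -0.01] 0.175
[0.43 0.05] 0.175
[0.42 0.11] 0.175
[0.42 0.17] 0.175
dp [ 0.0007  0.0007 -0.114 ] rows>= 2
dp [ 0.6782 -0.4067 -0.1129] rows>= 10
dp [ 0.8536 -1.3305  0.0089] rows>= 19
rot [-1.000e-04 -4.000e-04 -3.954e-01]
```

```bash
python3 -m crank '[{"dp":[0,0,-0.05],"delta_rot":[0,0,0],"fingers":1},{"dp":[0,0,-0.05],"delta_rot":[0,0,0],"fingers":1},{"dp":[0,0,-0.05],"delta_rot":[0,0,0],"fingers":1},{"dp":[0,0,-0.05],"delta_rot":[0,0,0],"fingers":1}]'
python3 -m crank '[{"dp":[0.057,-0.034,0],"delta_rot":[0,0,0],"fingers":1},{"dp":[0.057,-0.034,0],"delta_rot":[0,0,0],"fingers":1},{"dp":[0.057,-0.034,0],"delta_rot":[0,0,0],"fingers":1},{"dp":[0.057,-0.034,0],"delta_rot":[0,0,0],"fingers":1},{"dp":[0.057,-0.034,0],"delta_rot":[0,0,0],"fingers":1},{"dp":[0.057,-0.034,0],"delta_rot":[0,0,0],"fingers":1},{"dp":[0.057,-0.034,0],"delta_rot":[0,0,0],"fingers":1},{"dp":[0.057,-0.034,0],"delta_rot":[0,0,0],"fingers":1},{"dp":[0.057,-0.034,0],"delta_rot":[0,0,0],"fingers":1},{"dp":[0.057,-0.034,0],"delta_rot":[0,0,0],"fingers":1},{"dp":[0.057,-0.034,0],"delta_rot":[0,0,0],"fingers":1},{"dp":[0.057,-0.034,0],"delta_rot":[0,0,0],"fingers":1}]'
python3 - <<'E'
from h import *
plan((.395,.167,.36),np.radians(159.8))
E
```

```text
t: 0.43
tcp_pos: [0.1875, -0.5958, 0.4042]
tool_rot: [0.988, 0.152, 0.0, -0.001]
force: [0.0, -0.5, 0.1]
finger_gap: 1.001
gripper_force: 0.0
t: 1.43
tcp_pos: [0.4533, -0.2973, 0.4035]
tool_rot: [0.988, 0.152, -0.0, -0.0]
force: [0.3, -0.5, 0.2]
finger_gap: 1.001
gripper_force: 0.0
dp [ 0.1675 -0.9208  0.0878] rows>= 12
rot [-1.000e-04 -1.000e-04 -3.954e-01]
```

```bash
python3 -m crank '[{"dp":[0.014,-0.0767,0.005],"delta_rot":[0,0,0],"fingers":1},{"dp":[0.014,-0.0767,0.005],"delta_rot":[0,0,0],"fingers":1},{"dp":[0.014,-0.0767,0.005],"delta_rot":[0,0,0],"fingers":1},{"dp":[0.014,-0.0767,0.005],"delta_rot":[0,0,0],"fingers":1},{"dp":[0.014,-0.0767,0.005],"delta_rot":[0,0,0],"fingers":1},{"dp":[0.014,-0.0767,0.005],"delta_rot":[0,0,0],"fingers":1},{"dp":[0.014,-0.0767,0.005],"delta_rot":[0,0,0],"fingers":1},{"dp":[0.014,-0.0767,0.005],"delta_rot":[0,0,0],"fingers":1},{"dp":[0.014,-0.0767,0.005],"delta_rot":[0,0,0],"fingers":1},{"dp":[0.014,-0.0767,0.005],"delta_rot":[0,0,0],"fingers":1},{"dp":[0.014,-0.0767,0.005],"delta_rot":[0,0,0],"fingers":1},{"dp":[0.014,-0.0767,0.005],"delta_rot":[0,0,0],"fingers":1}]'
python3 -m crank '[{"dp":[0,0,0],"delta_rot":[0,0,-0.0172],"fingers":1},{"dp":[0,0,0],"delta_rot":[0,0,-0.0172],"fingers":1},{"dp":[0,0,0],"delta_rot":[0,0,-0.0172],"fingers":1},{"dp":[0,0,0],"delta_rot":[0,0,-0.0172],"fingers":1},{"dp":[0,0,0],"delta_rot":[0,0,-0.0172],"fingers":1},{"dp":[0,0,0],"delta_rot":[0,0,-0.0172],"fingers":1},{"dp":[0,0,0],"delta_rot":[0,0,-0.0172],"fingers":1},{"dp":[0,0,0],"delta_rot":[0,0,-0.0172],"fingers":1},{"dp":[0,0,0],"delta_rot":[0,0,-0.0172],"fingers":1},{"dp":[0,0,0],"delta_rot":[0,0,-0.0172],"fingers":1},{"dp":[0,0,0],"delta_rot":[0,0,-0.0172],"fingers":1}]'
python3 -m crank '[{"dp":[0,0,0],"delta_rot":[0,0,-0.0172],"fingers":1},{"dp":[0,0,0],"delta_rot":[0,0,-0.0172],"fingers":1},{"dp":[0,0,0],"delta_rot":[0,0,-0.0172],"fingers":1},{"dp":[0,0,0],"delta_rot":[0,0,-0.0172],"fingers":1},{"dp":[0,0,0],"delta_rot":[0,0,-0.0172],"fingers":1},{"dp":[0,0,0],"delta_rot":[0,0,-0.0172],"fingers":1},{"dp":[0,0,0],"delta_rot":[0,0,-0.0172],"fingers":1},{"dp":[0,0,0],"delta_rot":[0,0,-0.0172],"fingers":1},{"dp":[0,0,0],"delta_rot":[0,0,-0.0172],"fingers":1},{"dp":[0,0,0],"delta_rot":[0,0,-0.0172],"fingers":1},{"dp":[0,0,0],"delta_rot":[0,0,-0.0172],"fingers":1},{"dp":[0,0,0],"delta_rot":[0,0,-0.0172],"fingers":1}]'
python3 - <<'E'
from h import *
plan((.387,.170,.195),np.radians(159.8))
E
```

```text
t: 2.43
tcp_pos: [0.3937, 0.167, 0.3737]
tool_rot: [0.988, 0.152, -0.0, 0.0]
force: [2.1, -0.3, 0.3]
finger_gap: 1.0
gripper_force: 0.0
t: 3.35
tcp_pos: [0.3943, 0.1652, 0.3736]
tool_rot: [0.732, 0.681, -0.0, -0.0]
force: [-0.2, -0.1, -0.8]
finger_gap: 1.001
gripper_force: 0.0
t: 4.35
tcp_pos: [0.3943, 0.1652, 0.3736]
tool_rot: [0.172, 0.985, -0.0, -0.0]
force: [-0.4, 0.1, 0.0]
finger_gap: 0.998
gripper_force: 0.0
dp [0.0167 0.0042 0.3572] rows>= 5
rot [-0.0001 -0.0001  0.0011]
```

```bash
python3 -m crank '[{"dp":[0.016,0.004,0],"delta_rot":[0,0,0.001],"fingers":0.2},{"dp":[0,0,0.056],"delta_rot":[0,0,0],"fingers":0.2},{"dp":[0,0,0.056],"delta_rot":[0,0,0],"fingers":0.2},{"dp":[0,0,0.056],"delta_rot":[0,0,0],"fingers":0.2},{"dp":[0,0,0.056],"delta_rot":[0,0,0],"fingers":0.2},{"dp":[0,0,0.056],"delta_rot":[0,0,0],"fingers":0.2},{"dp":[0,0,0.056],"delta_rot":[0,0,0],"fingers":0.2}]'
python3 - <<'E'
from h import *
p,d=manip.snapshot("side"); cv2.imwrite("pics/s1.png",cv2.resize(p[100:300,170:370],(700,600) and None,fx=3,fy=3)[...,::-1])
E
```

```text
t: 4.93
tcp_pos: [0.3871, 0.1702, 0.2049]
tool_rot: [0.179, 0.984, 0.0, 0.0]
force: [1.6, -0.8, 0.1]
finger_gap: 0.6
gripper_force: 0.0
```

View pics/s1.png

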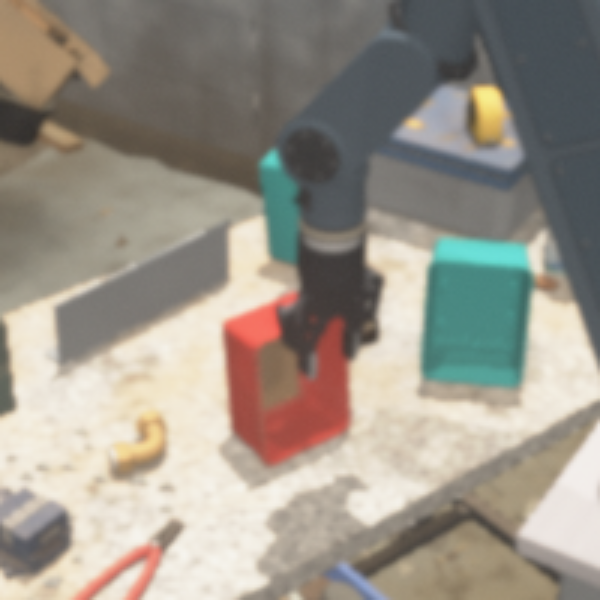

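The fingers (crop 310,360) hang in front of the mouth, centred just below the upper edge (290,305). Nothing is touching, so I start pushing.

```bash
python3 -m crank '[{"dp":[-0.016,0,0],"delta_rot":[0,0,0],"fingers":0.2},{"dp":[-0.016,0,0],"delta_rot":[0,0,0],"fingers":0.2},{"dp":[-0.016,0,0],"delta_rot":[0,0,0],"fingers":0.2},{"dp":[-0.016,0,0],"delta_rot":[0,0,0],"fingers":0.2},{"dp":[-0.01,0,0],"delta_rot":[0,0,0],"fingers":0.2},{"dp":[-0.01,0,0],"delta_rot":[0,0,0],"fingers":0.2},{"dp":[-0.01,0,0],"delta_rot":[0,0,0],"fingers":0.2},{"dp":[-0.01,0,0],"delta_rot":[0,0,0],"fingers":0.2},{"dp":[-0.01,0,0],"delta_rot":[0,0,0],"fingers":0.2},{"dp":[-0.01,0,0],"delta_rot":[0,0,0],"fingers":0.2}]'
python3 - <<'E'
from h import *
p,d=manip.snapshot("side"); cv2.imwrite("pics/s2.png",cv2.resize(p[100:300,170:370],None,fx=3,fy=3)[...,::-1])
E
```

```text
t: 5.82
tcp_pos: [0.4462, 0.148, 0.2059]
tool_rot: [0.178, 0.984, -0.0, -0.0]
force: [0.9, 1.3, -0.5]
finger_gap: 0.595
gripper_force: 0.0
```

View pics/s2.png

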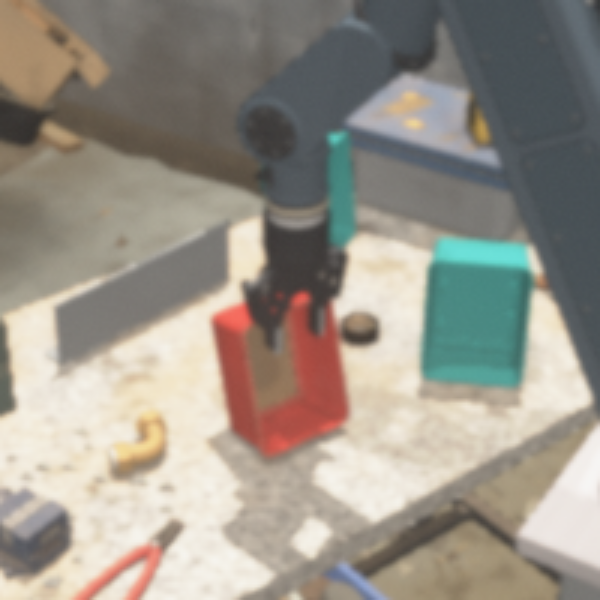

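The bin is tilting back about its far lower edge (crop 280,380) with the fingers on its upper edge. I continue.

```bash
python3 -m crank '[{"dp":[-0.01,0,0],"delta_rot":[0,0,0],"fingers":0.2},{"dp":[-0.01,0,0],"delta_rot":[0,0,0],"fingers":0.2},{"dp":[-0.01,0,0],"delta_rot":[0,0,0],"fingers":0.2},{"dp":[-0.01,0,0],"delta_rot":[0,0,0],"fingers":0.2},{"dp":[-0.01,0,0],"delta_rot":[0,0,0],"fingers":0.2},{"dp":[-0.01,0,0],"delta_rot":[0,0,0],"fingers":0.2},{"dp":[-0.01,0,0],"delta_rot":[0,0,0],"fingers":0.2},{"dp":[-0.01,0,0],"delta_rot":[0,0,0],"fingers":0.2},{"dp":[-0.01,0,0],"delta_rot":[0,0,0],"fingers":0.2},{"dp":[0,0,0],"delta_rot":[0,0,0],"fingers":0.2},{"dp":[0,0,0],"delta_rot":[0,0,0],"fingers":0.2},{"dp":[0,0,0],"delta_rot":[0,0,0],"fingers":0.2}]'
python3 - <<'E'
from h import *
p,d=manip.snapshot("side"); cv2.imwrite("pics/s3.png",cv2.resize(p[100:300,170:370],None,fx=3,fy=3)[...,::-1])
E
```

```text
t: 6.87
tcp_pos: [0.4877, 0.1325, 0.2058]
tool_rot: [0.178, 0.984, -0.0, -0.0]
force: [-0.3, -0.8, -0.0]
finger_gap: 0.601
gripper_force: 0.0
```

View pics/s3.png

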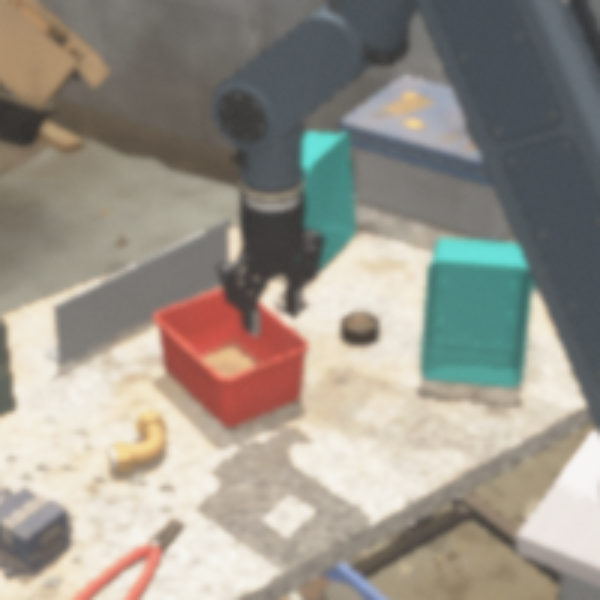

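The bin now stands upright on its base (crop 230,360), with the fingers above its mouth. I back off before measuring.

```bash
python3 -m crank '[{"dp":[0,0,-0.04],"delta_rot":[0,0,0],"fingers":0.6},{"dp":[0.05,0,0],"delta_rot":[0,0,0],"fingers":0.6},{"dp":[0.05,0,0],"delta_rot":[0,0,0],"fingers":0.6},{"dp":[0.05,0,0],"delta_rot":[0,0,0],"fingers":0.6},{"dp":[0.05,0,0],"delta_rot":[0,0,0],"fingers":0.6},{"dp":[0,0,0],"delta_rot":[0,0,0],"fingers":0.6}]'
cat > meas.py <<'E'
from h import *
def rim(n):
    p,d=manip.snapshot(n); C=cloud(n,d)
    hsv=cv2.cvtColor(p,cv2.COLOR_RGB2HSV)
    red=((hsv[...,0]<8)|(hsv[...,0]>172))&(hsv[...,1]>130)&(d>0)
    m=red&(C[...,0]>.38)&(C[...,0]<.8)&(abs(C[...,1]-.11)<.16)
    q=C[m]; t=q[(q[:,2]>.074)&(q[:,2]<.1)]; r=cv2.minAreaRect((t[:,:2]*1000).astype(np.float32))
    print(n,len(q),"zmax",q[:,2].max().round(3),len(t),np.round(r[0],0),np.round(r[1],0),round(r[2],1),cv2.boxPoints(r).round(0).tolist())
    # outline of the rim by colour: rays onto z=.085
    cs,_=cv2.findContours(m.astype(np.uint8),0,2); c=max(cs,key=cv2.contourArea)[:,0]
    w=onplane(n,c[:,0],c[:,1],.085)[:,:2]
    if n=="top":
        r=cv2.minAreaRect((w*1000).astype(np.float32)); print(" outline",np.round(r[0],0),np.round(r[1],0),round(r[2],1),cv2.boxPoints(r).round(0).tolist())
    return p
if __name__=="__main__":
    for n in("top","side"): cv2.imwrite(f"pics/m_{n}.png",rim(n)[...,::-1])
    print(manip.sense()["tcp_pos"])
E
python3 meas.py
```

```text
t: 7.42
tcp_pos: [0.3879, 0.1682, 0.2255]
tool_rot: [0.177, 0.984, -0.001, -0.004]
force: [-0.7, 0.2, 0.7]
finger_gap: 0.804
gripper_force: 0.0
top 1163 zmax 0.093 334 [566. 106.] [130. 170.] 67.4 [[463.0, 79.0], [619.0, 13.0], [669.0, 133.0], [513.0, 198.0]]
 outline [566. 106.] [130. 171.] 67.0 [[462.0, 80.0], [619.0, 13.0], [670.0, 133.0], [513.0, 200.0]]
side 1324 zmax 0.213 211 [564. 108.] [133. 180.] 67.0 [[455.0, 82.0], [620.0, 12.0], [672.0, 134.0], [507.0, 204.0]]
[0.39346367 0.16781033 0.22611402]
```

The rim outline measures 130 × 171 mm, as it should. Its centre is (0.566, 0.106) and its yaw −23°, so it needs about +10.7° to square up with the plate. I'll push with two spread fingers held parallel to the plate.

```bash
python3 - <<'E'
from h import *
plan((.443,.133,.118),np.radians(167.6))
E
```

```text
dp [-0.1171 -0.0307  0.2162] rows>= 3
rot [-0.      0.     -0.0222]
```

```bash
python3 -m crank '[{"dp":[-0.039,-0.01,0],"delta_rot":[0,0,0],"fingers":0.2},{"dp":[-0.039,-0.01,0],"delta_rot":[0,0,0],"fingers":0.2},{"dp":[-0.039,-0.01,0],"delta_rot":[0,0,0],"fingers":0.2},{"dp":[0,0,0],"delta_rot":[0,0,-0.011],"fingers":0.2},{"dp":[0,0,0],"delta_rot":[0,0,-0.011],"fingers":0.2},{"dp":[0,0,0.043],"delta_rot":[0,0,0],"fingers":0.2},{"dp":[0,0,0.043],"delta_rot":[0,0,0],"fingers":0.2},{"dp":[0,0,0.043],"delta_rot":[0,0,0],"fingers":0.2},{"dp":[0,0,0.043],"delta_rot":[0,0,0],"fingers":0.2},{"dp":[0,0,0.043],"delta_rot":[0,0,0],"fingers":0.2},{"dp":[0,0,0],"delta_rot":[0,0,0],"fingers":0.2}]'
python3 -m crank '[{"dp":[-0.012,0,0],"delta_rot":[0,0,0],"fingers":0.2},{"dp":[-0.012,0,0],"delta_rot":[0,0,0],"fingers":0.2},{"dp":[-0.012,0,0],"delta_rot":[0,0,0],"fingers":0.2},{"dp":[-0.012,0,0],"delta_rot":[0,0,0],"fingers":0.2},{"dp":[-0.012,0,0],"delta_rot":[0,0,0],"fingers":0.2},{"dp":[-0.012,0,0],"delta_rot":[0,0,0],"fingers":0.2},{"dp":[-0.012,0,0],"delta_rot":[0,0,0],"fingers":0.2},{"dp":[-0.012,0,0],"delta_rot":[0,0,0],"fingers":0.2},{"dp":[-0.012,0,0],"delta_rot":[0,0,0],"fingers":0.2},{"dp":[-0.012,0,0],"delta_rot":[0,0,0],"fingers":0.2},{"dp":[-0.012,0,0],"delta_rot":[0,0,0],"fingers":0.2}]'
python3 meas.py
```

```text
t: 8.43
tcp_pos: [0.4439, 0.1323, 0.1154]
tool_rot: [0.11, 0.994, -0.0, -0.002]
force: [0.6, 0.3, -0.2]
finger_gap: 0.598
gripper_force: 0.0
t: 9.35
tcp_pos: [0.5088, 0.1184, 0.1184]
tool_rot: [0.109, 0.994, -0.0, -0.0]
force: [-1.8, 0.7, 1.6]
finger_gap: 0.599
gripper_force: 1.1
top 758 zmax 0.363 189 [637. 101.] [129. 107.] 75.9 [[570.0, 51.0], [673.0, 25.0], [705.0, 150.0], [601.0, 176.0]]
 outline [636. 101.] [130. 109.] 74.9 [[566.0, 53.0], [671.0, 24.0], [705.0, 150.0], [600.0, 178.0]]
side 1115 zmax 0.125 192 [606. 111.] [132. 175.] 76.0 [[505.0, 68.0], [675.0, 25.0], [707.0, 154.0], [537.0, 196.0]]
[0.51051092 0.11829628 0.11849317]
```

View pics/m_side.png

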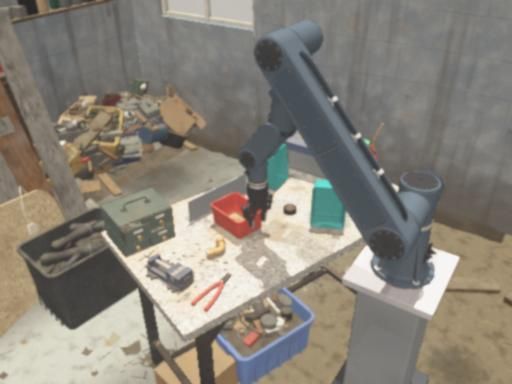

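The side view shows the bin (237,215) upright and nearly squared up. The bystanders are untouched, and about 57 mm remain to the plate.

```bash
python3 -m crank '[{"dp":[-0.01,0,0],"delta_rot":[0,0,0],"fingers":0.2},{"dp":[-0.01,0,0],"delta_rot":[0,0,0],"fingers":0.2},{"dp":[-0.01,0,0],"delta_rot":[0,0,0],"fingers":0.2},{"dp":[-0.01,0,0],"delta_rot":[0,0,0],"fingers":0.2},{"dp":[-0.01,0,0],"delta_rot":[0,0,0],"fingers":0.2},{"dp":[-0.01,0,0],"delta_rot":[0,0,0],"fingers":0.2},{"dp":[-0.01,0,0],"delta_rot":[0,0,0],"fingers":0.2},{"dp":[-0.01,0,0],"delta_rot":[0,0,0],"fingers":0.2},{"dp":[-0.01,0,0],"delta_rot":[0,0,0],"fingers":0.2},{"dp":[-0.006,0,0],"delta_rot":[0,0,0],"fingers":0.2},{"dp":[-0.004,0,0],"delta_rot":[0,0,0],"fingers":0.2},{"dp":[0,0,0],"delta_rot":[0,0,0],"fingers":0.2}]'
for i in 1 2; do python3 -m crank '[{"dp":[-0.002,0,0],"delta_rot":[0,0,0],"fingers":0.2},{"dp":[-0.002,0,0],"delta_rot":[0,0,0],"fingers":0.2},{"dp":[0,0,0],"delta_rot":[0,0,0],"fingers":0.2}]';done
python3 meas.py
```

```text
t: 10.45
tcp_pos: [0.5579, 0.1075, 0.1185]
tool_rot: [0.109, 0.994, 0.0, 0.001]
force: [0.3, -0.5, 0.4]
finger_gap: 0.603
gripper_force: 0.0
t: 10.7
tcp_pos: [0.5587, 0.1073, 0.1184]
tool_rot: [0.109, 0.994, -0.0, -0.001]
force: [-1.9, -0.1, 1.1]
finger_gap: 0.6
gripper_force: 0.9
t: 10.95
tcp_pos: [0.5613, 0.1068, 0.1185]
tool_rot: [0.109, 0.994, 0.0, 0.0]
force: [-1.7, 0.5, 1.0]
finger_gap: 0.598
gripper_force: 0.7
top 749 zmax 0.369 217 [702.  89.] [132.  92.] 78.1 [[643.0, 34.0], [734.0, 15.0], [761.0, 144.0], [671.0, 163.0]]
 outline [701.  90.] [133.  88.] 77.8 [[644.0, 34.0], [730.0, 16.0], [758.0, 145.0], [672.0, 164.0]]
side 1089 zmax 0.124 184 [654. 102.] [134. 178.] 76.4 [[552.0, 57.0], [725.0, 16.0], [756.0, 146.0], [583.0, 188.0]]
[0.56131178 0.10683322 0.11843053]
```

```bash
for i in 1 2 3 4; do python3 -m crank '[{"dp":[-0.002,0,0],"delta_rot":[0,0,0],"fingers":0.2},{"dp":[-0.002,0,0],"delta_rot":[0,0,0],"fingers":0.2},{"dp":[0,0,0],"delta_rot":[0,0,0],"fingers":0.2}]' | grep -E "tcp|^force"; done
```

```text
tcp_pos: [0.5632, 0.1063, 0.1184]
force: [-1.4, -0.2, 0.6]
tcp_pos: [0.5653, 0.1059, 0.1184]
force: [-1.7, -0.4, 1.1]
tcp_pos: [0.5661, 0.1057, 0.1184]
force: [-5.2, 1.1, 2.1]
tcp_pos: [0.5664, 0.1056, 0.1183]
force: [-8.1, 2.4, 6.1]
```

The bin met the plate: the force rose to 8 N and the motion stalled. To let it seat squarely, I back off, close the fingers and press once more at the middle of the near rim, which is 13 mm to the left.

```bash
python3 -m crank '[{"dp":[0.02,0,0],"delta_rot":[0,0,0],"fingers":0.2},{"dp":[0.02,0.013,0],"delta_rot":[0,0,0],"fingers":-1},{"dp":[0,0.013,0],"delta_rot":[0,0,0],"fingers":-1},{"dp":[0,0,0],"delta_rot":[0,0,0],"fingers":-1},{"dp":[0,0,0],"delta_rot":[0,0,0],"fingers":-1},{"dp":[0,0,0],"delta_rot":[0,0,0],"fingers":-1},{"dp":[0,0,0],"delta_rot":[0,0,0],"fingers":-1},{"dp":[0,0,0],"delta_rot":[0,0,0],"fingers":-1},{"dp":[-0.01,0,0],"delta_rot":[0,0,0],"fingers":-1},{"dp":[-0.01,0,0],"delta_rot":[0,0,0],"fingers":-1},{"dp":[-0.008,0,0],"delta_rot":[0,0,0],"fingers":-1},{"dp":[0,0,0],"delta_rot":[0,0,0],"fingers":-1}]'
for i in 1 2 3 4; do python3 -m crank '[{"dp":[-0.003,0,0],"delta_rot":[0,0,0],"fingers":-1},{"dp":[-0.003,0,0],"delta_rot":[0,0,0],"fingers":-1},{"dp":[0,0,0],"delta_rot":[0,0,0],"fingers":-1}]' | grep -E "tcp|^force|gap"; done
```

```text
t: 13.05
tcp_pos: [0.5676, 0.1187, 0.1186]
tool_rot: [0.11, 0.994, 0.0, 0.001]
force: [0.8, -0.1, -0.3]
finger_gap: -0.003
gripper_force: 0.0
tcp_pos: [0.5687, 0.1184, 0.1184]
force: [-0.4, -0.1, -0.2]
finger_gap: -0.0
tcp_pos: [0.5691, 0.1183, 0.1183]
force: [-5.7, 2.1, 4.7]
finger_gap: -0.001
tcp_pos: [0.5695, 0.1182, 0.1183]
force: [-9.7, 3.1, 9.8]
finger_gap: 0.001
tcp_pos: [0.5698, 0.1181, 0.1183]
force: [-15.5, 4.1, 12.7]
finger_gap: 0.001
```

```bash
python3 -m crank '[{"dp":[0.012,0,0],"delta_rot":[0,0,0],"fingers":-1},{"dp":[0.03,0,0],"delta_rot":[0,0,0],"fingers":-1},{"dp":[0.06,0,0],"delta_rot":[0,0,0],"fingers":-1},{"dp":[0.06,0,0],"delta_rot":[0,0,0],"fingers":-1},{"dp":[0.06,0,0],"delta_rot":[0,0,0],"fingers":-1},{"dp":[0.02,0,-0.06],"delta_rot":[0,0,0],"fingers":-1},{"dp":[0,0,-0.08],"delta_rot":[0,0,0],"fingers":-1},{"dp":[0,0,-0.08],"delta_rot":[0,0,0],"fingers":-1},{"dp":[0,0,0],"delta_rot":[0,0,0],"fingers":-1},{"dp":[0,0,0],"delta_rot":[0,0,0],"fingers":-1}]'
python3 meas.py; python3 - <<'E'
import cv2,numpy as np
a=cv2.imread("pics/m_side.png")[150:270,170:310];b=cv2.imread("pics/m_top.png")[110:250,170:330]
cv2.imwrite("pics/fin.png",np.hstack([cv2.resize(a,(400,343),interpolation=2),cv2.resize(b,(392,343),interpolation=2)]))
E
```

```text
t: 14.88
tcp_pos: [0.4612, 0.143, 0.231]
tool_rot: [0.109, 0.994, 0.001, 0.004]
force: [-0.1, 0.5, -0.5]
finger_gap: -0.001
gripper_force: 0.0
top 1179 zmax 0.092 368 [664.  98.] [131. 171.] 76.5 [[565.0, 55.0], [732.0, 15.0], [762.0, 142.0], [595.0, 182.0]]
 outline [662.  99.] [133. 174.] 77.6 [[563.0, 53.0], [733.0, 15.0], [761.0, 145.0], [591.0, 182.0]]
side 1360 zmax 0.091 241 [658. 100.] [136. 177.] 75.5 [[556.0, 57.0], [727.0, 12.0], [761.0, 144.0], [590.0, 188.0]]
[0.45924312 0.14271343 0.22822939]
```

View pics/fin.png

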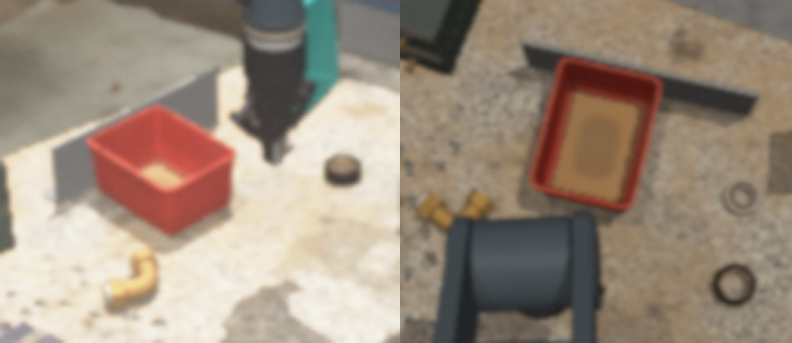

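The bin stands upright with its far rim along the plate: yaw −12.4° against −12.4° for the plate, and its far edge is at the plate face to within 1 mm. The bystanders are undisturbed and the robot is clear.

```bash
python3 -c "
from station import manip
print(manip.sign_off())"
```

```text
the job is handed in; nothing more can be done
None
```

The red bin was tipped back onto its base, pushed flush against the stop plate with the other things left undisturbed, and the job was handed in at about 15 s.

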